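# Hang the stage inserts on the drying pegs

## Task

Take the two aluminium stage inserts that have an eye out of the slotted wooden rack and hang each by its eye on a peg over the drip tray to dry: the long one on the taller post, the short one on the lower post, and let them hang there freely. Leave the solid blank plate in its slot, and do not push the dishes, the tip box or the beaker about.

Things in the scene. Friction and masses are not known exactly. Their poses are not given: they have to be found in the camera images.
- long_insert: the longer aluminium stage insert, about 0.2 kg, loose, upright in a rack slot. 10 mm thick (its x), 80 mm wide (y) up to 110 mm, then a central tab 50 mm wide, 50 mm tall: 160 mm in all (z, up). A large rectangular window below, a round 24 mm eye in the tab. Origin: centre of underside. Front and back alike. Grip only the top 12 to 14 mm (eye starts at 20)
- long_insert_eye (a point): centre of the long insert's eye, 32 mm below its top, 128 mm above its underside, mid-thickness
- short_insert: the shorter aluminium stage insert, about 0.12 kg, loose, upright in a rack slot. 10 mm thick (its x), 80 mm wide (y) up to 50 mm, then a central tab 50 mm wide, 50 mm tall: 100 mm in all (z, up). A small rectangular window below, a round 24 mm eye in the tab. Origin: centre of underside. Front and back alike. Grip only the top 12 to 14 mm (eye starts at 20)
- short_insert_eye (a point): centre of the short insert's eye, 32 mm below its top, 68 mm above its underside, mid-thickness
- blank_plate: solid aluminium blank plate without eye or tab, 10 mm thick (x), 80 mm wide (y), 130 mm tall (z), standing upright in another slot of the rack; origin at centre of underside
- rack: wooden slotted rack fixed on one side of the bench (left or right), 200 (x) by 110 mm (y), origin at centre of underside. Three slots run along its y at x = -75, 0, +75 mm, each 13 mm wide, 88 mm long, floor 12 mm and rib tops 42 mm above the bench. Any plate may be in any slot
- tray: low steel drip tray, 120 mm (its x) by 240 mm (its y), rim 12 mm high, fixed on the other side of the bench from the rack; origin at centre of underside. The two posts stand in it side by side, 140 mm apart along its y, either one on the left
- high_post: the taller of two fixed steel posts in the tray: 20 mm square column, top at z = 223 mm in its frame; foot 60 x 50 x 8 mm. Origin: centre of the foot's underside, 4 mm above the bench. Its peg, 10 mm thick, 70 mm long, points along -x (to the robot), 15 degrees upward, at y = 0, from x = -8, z = 215 mm to x = -76, z = 233 mm, ending in a 14 mm ball. Nothing above column and peg
- high_post_root (a point): start of the tall post's peg, on the peg's axis
- high_post_tip (a point): outer end of the tall post's peg, centre of the ball
- low_post: the lower of two fixed steel posts in the tray: 20 mm square column, top at z = 138 mm in its frame; foot 60 x 50 x 8 mm. Origin: centre of the foot's underside, 4 mm above the bench. Its peg, 10 mm thick, 70 mm long, points along -x (to the robot), 15 degrees upward, at y = 0, from x = -8, z = 130 mm to x = -76, z = 148 mm, ending in a 14 mm ball. Nothing above column and peg
- low_post_root (a point): start of the low post's peg, on the peg's axis
- low_post_tip (a point): outer end of the low post's peg, centre of the ball
- dishes: stack of four closed clear petri dishes, 88 mm across, 54 mm high, near the middle of the bench, between rack and tray; origin at centre of underside
- tip_box: grey pipette tip box with clear cover, 90 x 125 x 65 mm high, on the far side; origin at centre of underside
- beaker: small open glass beaker, 72 mm across, 90 mm high, beyond the dishes; origin at centre of underside
Mind the look-alikes: they are no part of the job. Leave any green or purple look-alike of the high_post alone.

How it is judged:
By the outcome, as a careful person would: the job done as asked, in the order asked, and still so for the second after the job is handed in, with the robot touching nothing.
It also fails if it takes over 72 s, if anything falls off the work surface, if the arm or the gripper's body presses on something with over 40 N, if the wrist force passes 120 N, or if a joint passes its speed limit or range.

## Robot

A 6-joint arm with a two-finger parallel gripper is mounted at the origin on the work surface. World frame = base frame: x ahead of the robot, y to its left, z up, the work surface at z = 0. Lengths are in mm, angles in rad, forces in N, time in s.
With the tool pointing down it reaches from about 350 to 775 mm from the base axis. Payload 7.3 kg.
Tool frame: the origin (TCP) lies at the very end of the fingers, on their centre line; the grasp point (between the pads) lies 19 mm behind it; z points along the fingers, y is the direction in which the jaws open and shut (so a half turn about z gives the same grasp; the last joint's range is limited). The gripper opens to 92 mm and grips with 3 to 60 N. Pads are 19 mm wide; open, the fingers measure 130 mm over their backs; the gripper's body (75 mm by 190 mm) begins 47 mm behind the grasp point.
Start: joints at [-1.44, 0.342, 1.524, -0, 1.275, -0.146], TCP at [143.493, -505.029, 226.741] pointing down, gripper open.
Joint ranges: [-2.53, 2.53], [-0.77, 2.02], [0.04, 2.7], [-1, 4.14], [0.28, 2.66], [-3.11, 3.11]. Speed limits (rad/s): [2.57, 2.57, 3.14, 3.14, 3.14, 3.14].

## Interface

Orientations are given as a 3x3 rotation matrix whose columns are the frame's x, y, z axes.
In Python, from station import robot, cams, order gives the robot as it stands.
- The arm moves only by the tool arm_command, never from a script. Its argument "plan" is a list of rows, each an object with "xyz": the shift along the tool's x, y, z in cm, a list of three; "angular": the turn, a rotation vector about the tool's x, y, z in rad, a list of three. In form: [{"xyz": [tx, ty, tz], "angular": [ax, ay, az]}, ...]. A call has exactly 8 rows; each row is the pose to reach, as a shift and turn from the pose commanded when the call began, along the tool's axes at that moment; what a row does not reach only later rows make up. A row lasts 1/8 s, in which the tool goes at most 62.5 mm and 10.7 degrees, less where a joint would pass 70% of its speed; a pose out of reach is approached as far as the arm can. A call with a gripper value outside its range is refused whole. "grip" is the closure, from 0 (fully open) to 1 (shut), set as the call begins (left out, the last holds). The fingers move at their own pace and stop on an object; the grip force is fixed at half the most. Time passes only in rows, so rows that repeat a pose let the fingers close, or fill a call up. It gives the time, the measured TCP pose, the force and the opening at its end, in the units of the state.
- robot.sense(): the state, without advancing time (a new reading comes with each control period).
- cams.grab_frame(name): name is "scene" or "top"; returns (picture, depth): 480x640x3 uint8, red, green, blue; 480x640 float32, mm along the optical axis (not along the pixel's ray), 0 where there is no reading.
- cams.calibration(name): a dict with "fx", "fy", "cx", "cy" (pixels), "extrinsics" (4x4, takes a point from world to camera coordinates). Camera axes: x right, y down, z forward; pixel columns grow to the right and rows downward; lengths in mm; the calibration is good to about 2 mm. A picture is of the moment at which its call begins. calibration takes no time and is no camera call.
- order.finish_job(): hands the job in, once; it reports no verdict.
The state is a dict: "time_s": time; "q": joint angles; "joint_vel": joint speeds; "tau": joint torques, N m; "eef_pos": TCP position; "tcp_rot": TCP orientation; "contact_force": force on the tool from outside, world axes, zero at the start; "moment": the same for the moment, N m; "grip_width": finger opening in mm.
Only numpy, scipy, OpenCV 4.12 (cv2) and the standard library are available. Lean on these libraries where they do the work, as an engineer would, in place of code of your own. Each camera call takes 0.05 s, during which the arm holds its last target. There are 200 camera calls.

## Working session

There is one attempt and no reset: what is moved stays moved. The work goes in short steps, Python scripts to look and compute and a tool call to move; the robot and the scene stay as the last step left them, time stands still between calls to the robot, and variables do not carry over. Pictures are saved under pics/ and viewed, about 8 in all and at most 12, crops included, and the job is handed in when it is done.

Besides the shell and the picture viewer there is one more tool, called as name([rows], argument=value, ...), one row to a line, values as JSON. arm_command: Moves the arm, as the interface text tells. Its arguments: {"type":"object","properties":{"plan":{"type":"array"},"grip":{"type":"number"}},"required":["plan"]}

```bash
mkdir -p pics; ls; python3 - <<'E'
from station import robot,cams,order
import cv2,numpy as np
for n in("scene","top"):
    p,d=cams.grab_frame(n); cv2.imwrite(f"pics/{n}0.png",p[:,:,::-1]); np.save(f"pics/{n}0.npy",d)
    c=cams.calibration(n); print(n,c["fx"],c["fy"],c["cx"],c["cy"]);print(np.round(c["extrinsics"],3))
s=robot.sense();print(s["time_s"],s["eef_pos"],np.round(s["tcp_rot"],3),s["grip_width"])
E
```

```text
pics
scene 448.44879710432815 448.44879710432815 307.4354330267134 228.42426542408145
[[ 8.250000e-01  5.660000e-01 -7.000000e-03 -5.206820e+02]
 [ 4.210000e-01 -6.220000e-01 -6.600000e-01 -6.855700e+01]
 [-3.780000e-01  5.420000e-01 -7.510000e-01  1.288252e+03]
 [ 0.000000e+00  0.000000e+00  0.000000e+00  1.000000e+00]]
top 506.81199784026137 506.81199784026137 320.88845156727626 245.01420868393137
[[ 5.000000e-03 -1.000000e+00  8.000000e-03  8.022600e+01]
 [-9.860000e-01 -6.000000e-03 -1.640000e-01  6.099420e+02]
 [ 1.640000e-01 -7.000000e-03 -9.860000e-01  1.298747e+03]
 [ 0.000000e+00  0.000000e+00  0.000000e+00  1.000000e+00]]
0.1 [ 143.41461049 -504.6435458   226.11052785] [[ 0.962  0.273 -0.   ]
 [ 0.273 -0.962  0.001]
 [ 0.    -0.001 -1.   ]] 91.92842959163536
```

View pics/scene0.png

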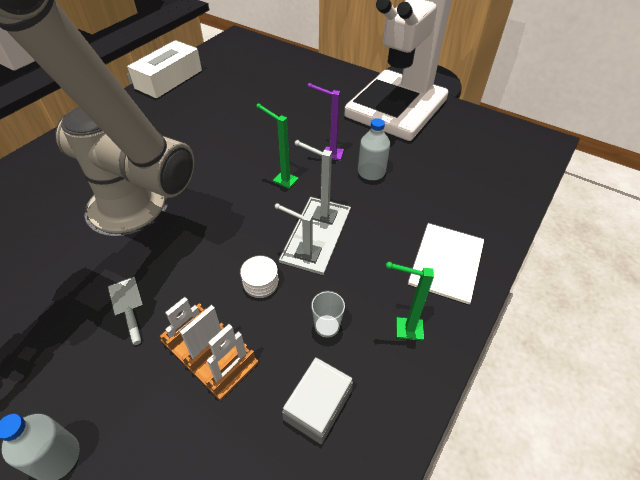

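View pics/top0.png

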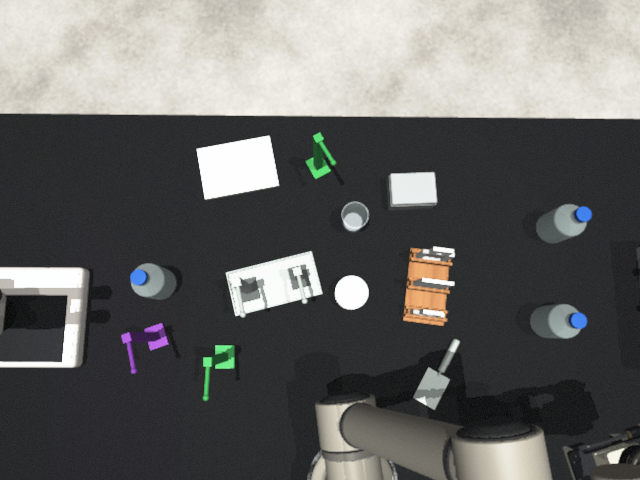

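The scene view shows the wooden rack with short insert (180,315), blank (200,330) and long insert (228,345). The steel high post has its tip at (299,146) and column at (326,155). The steel low post has its tip at (280,208) and column at (306,225).
Look-alikes to leave alone: green posts at (283,120) and (427,270), a purple post at (335,95), the blank at (200,330) and a scraper at (125,295).

```bash
cat > h.py <<'E'
import numpy as np,cv2
from station import cams
def cloud(n,d):
    c=cams.calibration(n);E=c["extrinsics"];v,u=np.mgrid[:480,:640]
    P=np.stack([(u-c["cx"])/c["fx"]*d,(v-c["cy"])/c["fy"]*d,d],-1)
    W=(P-E[:3,3])@E[:3,:3]; W[d==0]=np.nan
    return W
def ray(n,u,v,z):
    c=cams.calibration(n);E=c["extrinsics"];R=E[:3,:3]
    o=-R.T@E[:3,3];r=R.T@np.array([(u-c["cx"])/c["fx"],(v-c["cy"])/c["fy"],1]);return o+r*(z-o[2])/r[2]
def proj(n,p):
    c=cams.calibration(n);E=c["extrinsics"];q=E[:3,:3]@np.array(p)+E[:3,3]
    return np.array([c["fx"]*q[0]/q[2]+c["cx"],c["fy"]*q[1]/q[2]+c["cy"]])
E
python3 - <<'E'
from h import *
np.set_printoptions(precision=1,suppress=True)
ims=[]
for n in("top","scene"):
    im=cv2.imread(f"pics/{n}0.png");W=cloud(n,np.load(f"pics/{n}0.npy"));hsv=cv2.cvtColor(im,cv2.COLOR_BGR2HSV)
    h,s,v=cv2.split(hsv);org=(h>5)&(h<25)&(s>120)&(v>90)
    v_,u_=np.mgrid[:480,:640]
    box=dict(top=((395,465),(235,335)),scene=((155,265),(290,400)))[n]
    rb=(u_>box[0][0])&(u_<box[0][1])&(v_>box[1][0])&(v_<box[1][1])
    m=org&rb&(W[...,2]>30)&(W[...,2]<52); print(n,"rack",m.sum(),cv2.minAreaRect(W[m][:,:2].astype(np.float32)),np.median(W[m][:,2]))
    m=rb&(W[...,2]>60)
    k,l=cv2.connectedComponents(m.astype(np.uint8))
    for i in range(1,k):
        p=W[l==i]
        if len(p)>15:
            top=p[p[:,2]>p[:,2].max()-12]; print("plate",len(p),"zmax",np.percentile(p[:,2],[95,99]),"top",len(top),top.mean(0),cv2.minAreaRect(top[:,:2].astype(np.float32)))
    box=dict(top=((220,330),(245,325)),scene=((265,355),(130,275)))[n]
    rb=(u_>box[0][0])&(u_<box[0][1])&(v_>box[1][0])&(v_<box[1][1])
    m=rb&(W[...,2]<25)&(v>110)&(s<60);print("tray",m.sum(),cv2.minAreaRect(W[m][:,:2].astype(np.float32)))
    m=rb&(W[...,2]>100)&(s<60)
    k,l=cv2.connectedComponents(m.astype(np.uint8))
    for i in range(1,k):
        p=W[l==i]
        if len(p)>10:
            print("post",len(p),p.min(0),p.max(0),p[p[:,0].argmin()],p[p[:,2].argmax()])
    b=dict(top=(220,240,250,100),scene=(150,130,220,270))[n]
    x,y,w,hh=b; ims.append(cv2.resize(im[y:y+hh,x:x+w],None,fx=3.1 if n=="top" else 2.2,fy=3.1 if n=="top" else 2.2,interpolation=cv2.INTER_CUBIC))
    cv2.imwrite(f"pics/{n}crop.png",ims[-1])
    g=(h>40)&(h<85)&(s>120); 
    q=W[g&(W[...,2]>15)]
    for side in(q[:,0]<550,q[:,0]>=550): print("green",q[side].min(0),q[side].max(0))
E
```

```text
top rack 551 ((504.1529541015625, -202.59085083007812), (110.3993911743164, 178.73532104492188), 82.76763916015625) 39.828243944229406
plate 297 zmax [171.9 173.9] top 99 [ 578.8 -210.5  169.3] ((579.1136474609375, -211.1765899658203), (49.90787887573242, 10.522746086120605), 82.56725311279297)
plate 269 zmax [142.8 144.4] top 143 [ 504.5 -201.1  139.7] ((504.95037841796875, -201.73141479492188), (79.99612426757812, 10.99587345123291), 82.86739349365234)
plate 140 zmax [114.4 116.8] top 83 [ 430.1 -193.9  110.4] ((429.96636962890625, -194.180419921875), (50.4305419921875, 9.80271053314209), 82.93357849121094)
tray 3422 ((509.4873352050781, 211.0654296875), (133.59512329101562, 245.84136962890625), 14.270149230957031)
post 195 [450.2 119.5 100.5] [539.1 155.  160.6] [450.2 124.2 157.2] [457.2 126.6 160.6]
post 302 [414.3 253.5 100.1] [504.9 289.2 247.4] [414.3 262.  239.7] [418.5 261.  247.4]
green [234.9 327.3  15.4] [447.  864.5 245.9]
green [769.8  52.4  15.4] [854.9 106.5 242.2]
scene rack 747 ((508.9548645019531, -203.45584106445312), (109.99776458740234, 179.80055236816406), 82.
[... 208 characters left out ...]
zmax [143.4 144.7] top 264 [ 510.5 -204.3  141. ] ((509.85809326171875, -202.38743591308594), (80.92774200439453, 12.163457870483398), 84.17568969726562)
plate 909 zmax [173.  174.4] top 195 [ 584.7 -212.1  171.2] ((583.8001708984375, -210.8939971923828), (51.048099517822266, 12.212945938110352), 83.29620361328125)
tray 2449 ((439.95416259765625, 314.4832763671875), (211.81478881835938, 511.85174560546875), 20.506559371948242)
post 540 [419.4 252.4 100.3] [510.7 292.7 245. ] [419.4 258.8 241.1] [430.7 255.6 245. ]
post 313 [454.4 116.6 100. ] [544.7 156.2 161.7] [454.4 123.8 156.9] [463.3 124.2 161.7]
green [237.8 322.2  15.5] [332.9 349.4 240.6]
green [774.7  51.2  15.1] [860.1 105.8 243.3]
```

View pics/scenecrop.png

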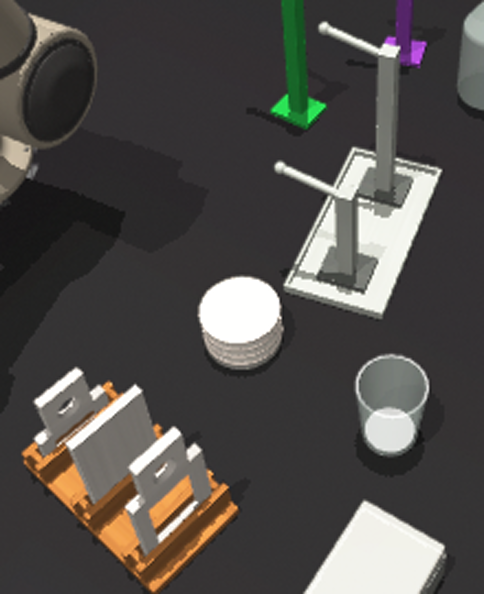

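View pics/topcrop.png

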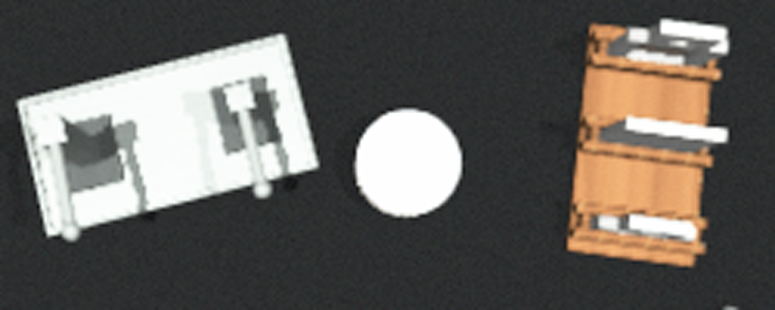

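The crops confirm the choice. The long insert is the far plate, the only one with an eye and a tall window, and its top is at z≈172 as expected. The short one is nearest, with its top at z≈112, and the blank is in the middle. The two cameras disagree by about 5 mm in x, so I'll use the mean and cross-check with the gripper.

arm_command([
  {"xyz": [2, -0.5, -3], "angular": [0, 0, -0.1]},
  {"xyz": [5, -1.5, -6], "angular": [0, 0, -0.25]},
  {"xyz": [10, -3, -8], "angular": [0, 0, -0.4]},
  {"xyz": [15, -5, -8], "angular": [0, 0, -0.55]},
  {"xyz": [20, -6.5, -8], "angular": [0, 0, -0.7]},
  {"xyz": [25, -8, -8], "angular": [0, 0, -0.85]},
  {"xyz": [30, -9.5, -8], "angular": [0, 0, -1.0]},
  {"xyz": [35, -11, -8], "angular": [0, 0, -1.17]},
], grip=0.55)

```text
time_s: 1.1
eef_pos: [451.3, -302.3, 306.4]
tcp_rot: [[0.118, 0.993, -0.0], [0.993, -0.118, 0.0], [0.0, -0.001, -1.0]]
contact_force: [0.9, -0.3, -0.2]
grip_width: 41.2
```

```bash
cat >> h.py <<'E'
def go(x,y,z,ydeg):
    """shift (cm) and turn to bring TCP to x,y,z with tool y at world angle ydeg, tool down"""
    from station import robot
    s=robot.sense();R=np.array(s["tcp_rot"]);a=np.radians(ydeg)
    T=np.column_stack([[-np.sin(a),np.cos(a),0],[np.cos(a),np.sin(a),0],[0,0,-1]])
    print("t",s["time_s"],"pos",np.round(s["eef_pos"],1),"yang",round(np.degrees(np.arctan2(R[1,1],R[0,1])),2),"F",np.round(s["contact_force"],1),"w",round(s["grip_width"],1))
    print("shift cm",np.round(R.T@(np.array([x,y,z])-s["eef_pos"])/10,2),"ang",np.round(cv2.Rodrigues(R.T@T)[0].ravel(),3))
E
python3 -c "
from h import *
go(581.7,-211,250,-7.1)"
```

```text
t 1.1 pos [ 451.3 -302.3  306.4] yang -6.8 F [ 0.9 -0.3 -0.2] w 41.2
shift cm [10.61 11.87  5.64] ang [-0.001 -0.     0.005]
```

arm_command([
  {"xyz": [2, 2.5, 0], "angular": [0, 0, 0.005]},
  {"xyz": [5, 5.5, 1], "angular": [0, 0, 0.005]},
  {"xyz": [8, 9, 2], "angular": [0, 0, 0.005]},
  {"xyz": [10, 11, 4], "angular": [0, 0, 0.005]},
  {"xyz": [10.6, 11.9, 5], "angular": [0, 0, 0.005]},
  {"xyz": [10.6, 11.9, 5.7], "angular": [0, 0, 0.005]},
  {"xyz": [10.6, 11.9, 5.7], "angular": [0, 0, 0.005]},
  {"xyz": [10.6, 11.9, 5.7], "angular": [0, 0, 0.005]},
])

```text
time_s: 2.1
eef_pos: [580.9, -214.1, 250.7]
tcp_rot: [[0.13, 0.992, 0.001], [0.992, -0.13, -0.001], [-0.001, 0.001, -1.0]]
contact_force: [-0.0, 0.2, 0.1]
grip_width: 41.4
```

```bash
python3 - <<'E'
from h import *
go(581.7,-211,159,-7.1)
ims=[]
for n in("scene","top"):
    p,d=cams.grab_frame(n);im=p[:,:,::-1].copy();np.save(f"pics/{n}1.npy",d)
    W=cloud(n,d)
    from station import robot
    e=robot.sense()["eef_pos"]
    m=(abs(W[...,0]-e[0])<70)&(abs(W[...,1]-e[1])<30)&(W[...,2]>240)&(W[...,2]<290)
    q=W[m];print(n,len(q),q.min(0) if len(q) else"",q.max(0) if len(q) else "")
    u,v=proj(n,e).astype(int);print(u,v)
    c=im[max(v-70,0):v+80,max(u-80,0):u+120];ims.append(cv2.resize(c,(400,300),interpolation=cv2.INTER_CUBIC))
cv2.imwrite("pics/g1.png",np.hstack(ims))
E
```

```text
t 2.1 pos [ 580.9 -214.1  250.7] yang -7.47 F [-0.   0.2  0.1] w 41.4
shift cm [0.33 0.03 9.17] ang [ 0.001  0.001 -0.006]
scene 23 [ 547.18229975 -221.01995788  272.14935658] [ 562.85197092 -201.14249853  289.86139293]
210 312
top 8 [ 599.18516702 -210.30429249  260.14113232] [ 610.5111556  -205.0727751   289.18205345]
452 243
```

View pics/g1.png

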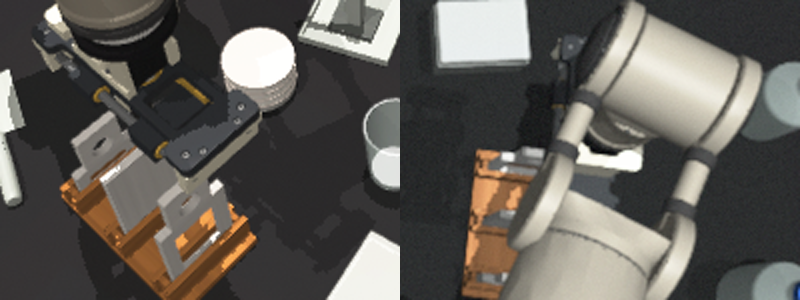

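The left half (scene) shows the open fingers above the long insert's tab. The right half (top) is mostly hidden by the arm. Descending.

arm_command([
  {"xyz": [0.3, 0, 1.5], "angular": [0, 0, 0]},
  {"xyz": [0.3, 0, 3.5], "angular": [0, 0, 0]},
  {"xyz": [0.3, 0, 5.5], "angular": [0, 0, 0]},
  {"xyz": [0.3, 0, 7], "angular": [0, 0, 0]},
  {"xyz": [0.3, 0, 8.2], "angular": [0, 0, 0]},
  {"xyz": [0.3, 0, 8.9], "angular": [0, 0, 0]},
  {"xyz": [0.3, 0, 9.2], "angular": [0, 0, 0]},
  {"xyz": [0.3, 0, 9.2], "angular": [0, 0, 0]},
])

```text
time_s: 3.2
eef_pos: [581.9, -210.2, 157.9]
tcp_rot: [[0.129, 0.992, 0.0], [0.992, -0.129, -0.0], [-0.0, 0.001, -1.0]]
contact_force: [-0.3, 0.4, -0.1]
grip_width: 41.3
```

arm_command([
  {"xyz": [0, 0, 0], "angular": [0, 0, 0]},
  {"xyz": [0, 0, 0], "angular": [0, 0, 0]},
  {"xyz": [0, 0, 0], "angular": [0, 0, 0]},
  {"xyz": [0, 0, 0], "angular": [0, 0, 0]},
  {"xyz": [0, 0, 0], "angular": [0, 0, 0]},
  {"xyz": [0, 0, 0], "angular": [0, 0, 0]},
  {"xyz": [0, 0, 0], "angular": [0, 0, 0]},
  {"xyz": [0, 0, 0], "angular": [0, 0, 0]},
], grip=1.0)

```text
time_s: 4.2
eef_pos: [581.8, -210.2, 157.9]
tcp_rot: [[0.129, 0.992, 0.0], [0.992, -0.129, -0.0], [-0.0, 0.0, -1.0]]
contact_force: [0.2, 0.3, 1.7]
grip_width: 9.6
```

arm_command([
  {"xyz": [0, 0, -0.7], "angular": [0, 0, 0]},
  {"xyz": [0, 0, -2], "angular": [0, 0, 0]},
  {"xyz": [0, 0, -4], "angular": [0, 0, 0]},
  {"xyz": [0, 0, -6.5], "angular": [0, 0, 0]},
  {"xyz": [0, 0, -9.5], "angular": [0, 0, 0]},
  {"xyz": [0, 0, -12.5], "angular": [0, 0, 0]},
  {"xyz": [0, 0, -15.5], "angular": [0, 0, 0]},
  {"xyz": [0, 0, -17.2], "angular": [0, 0, 0]},
])

```text
time_s: 5.2
eef_pos: [581.8, -210.2, 332.5]
tcp_rot: [[0.129, 0.992, 0.003], [0.992, -0.129, -0.001], [-0.001, 0.003, -1.0]]
contact_force: [0.7, 0.7, -2.4]
grip_width: 9.7
```

```bash
python3 - <<'E'
from h import *
np.set_printoptions(precision=1,suppress=True)
# posts from depth, initial pictures: column tops, peg direction
from scipy import stats
for n in("top","scene"):
    im=cv2.imread(f"pics/{n}0.png");W=cloud(n,np.load(f"pics/{n}0.npy"));s=cv2.cvtColor(im,cv2.COLOR_BGR2HSV)[...,1]
    for nm,ylo,yhi,zt in(("high",235,310,227),("low",100,175,142)):
        m=(W[...,0]>400)&(W[...,0]<560)&(W[...,1]>ylo)&(W[...,1]<yhi)&(s<70)
        zz=W[...,2]
        peg=W[m&(zz>zt-4)]; a=np.radians(14.3);ux=np.array([np.cos(a),np.sin(a)]);uy=np.array([-ux[1],ux[0]])
        t=peg[:,:2]@ux;l=peg[:,:2]@uy
        o=t.min();r=(t-o>14)&(t-o<60)
        k=np.polyfit(t[r],l[r],1);kz=np.polyfit(t[r],peg[r,2],1)
        b=t-o<12
        ct=W[m&(abs(zz-zt)<4)];ct=ct[(ct[:,:2]@ux)>o+62]
        print(n,nm,"lat mid",l[r].mean(),"yaw err deg",np.degrees(np.arctan(k[0])),"slope deg",np.degrees(np.arctan(kz[0])),"peg along",o,t.max(),"ball",peg[b].mean(0),peg[b].max(0)[2],b.sum(),"coltop",len(ct),ct.min(0),ct.max(0),(ct[:,:2]@uy).mean())
    m=(s<60)&(W[...,2]>4)&(W[...,2]<20)&(W[...,0]>400)&(W[...,0]<600)&(W[...,1]>60)&(W[...,1]<360)
    print(n,"tray",cv2.minAreaRect(W[m][:,:2].astype(np.float32)))
    for nm,u in (("dish",(480,60)),):
        pass
go(372,250,330,14.3)
E
```

```text
top high lat mid 148.20181999141616 yaw err deg 0.021554118770337943 slope deg -13.753113134695699 peg along 465.3147790165532 556.3009127297453 ball [420.  259.8 239.8] 247.37290975172576 31 coltop 84 [475.3 268.3 223. ] [502.7 289.2 230.2] 148.8773624309571
top low lat mid 8.854328653759737 yaw err deg -0.0039799378114866515 slope deg -14.830186053858174 peg along 466.4797417088077 557.1005616648979 ball [455.4 124.9 155.8] 160.55108148141323 25 coltop 57 [509.5 132.6 138.2] [539.1 155.  146. ] 9.240233570173796
top tray ((501.5621337890625, 209.348876953125), (300.8824157714844, 196.12493896484375), 89.08470916748047)
scene high lat mid 144.84579872221585 yaw err deg -0.14612553961290747 slope deg -12.52444359731776 peg along 470.3356520853112 560.8966068447812 ball [426.  257.6 240.3] 244.97125528670742 25 coltop 66 [480.5 267.5 223.3] [509.5 292.7 229.6] 146.14841952134321
scene low lat mid 5.321429962904169 yaw err deg 1.3562509860298873 slope deg -15.35395302866996 peg along 470.8900926563939 562.0624499070303 ball [461.7 122.6 155.5] 161.7068532067982 28 coltop 71 [514.7 132.1 138.7] [544.6 154.2 144.8] 6.314855040216735
scene tray ((497.9774475097656, 206.23501586914062), (193.242919921875, 293.7232666015625), 3.3921620845794678)
t 5.2 pos [ 581.8 -210.2  332.5] yang -7.39 F [ 0.7  0.7 -2.4] w 9.7
shift cm [ 42.9 -26.7   0.1] ang [ 0.   0.  -0.4]
```

arm_command([
  {"xyz": [1.5, -1, 0], "angular": [0, 0, -0.01]},
  {"xyz": [5, -3, 0], "angular": [0, 0, -0.05]},
  {"xyz": [9.5, -6, 0], "angular": [0, 0, -0.09]},
  {"xyz": [14, -9, 0], "angular": [0, 0, -0.14]},
  {"xyz": [18.5, -11.5, 0], "angular": [0, 0, -0.19]},
  {"xyz": [23, -14, 0], "angular": [0, 0, -0.24]},
  {"xyz": [27, -16.5, 0], "angular": [0, 0, -0.29]},
  {"xyz": [31, -19, 0], "angular": [0, 0, -0.33]},
])

```text
time_s: 6.2
eef_pos: [432.2, 123.0, 330.7]
tcp_rot: [[-0.201, 0.98, 0.001], [0.98, 0.201, 0.0], [-0.0, 0.001, -1.0]]
contact_force: [1.0, 1.0, -0.8]
grip_width: 9.6
```

```bash
python3 -c "
from h import *
go(375.3,248.2,330,14.3)"
```

```text
t 6.2 pos [432.2 123.  330.7] yang 11.59 F [ 1.   1.  -0.8] w 9.6
shift cm [13.4  -3.06  0.06] ang [ 0.001  0.    -0.047]
```

arm_command([
  {"xyz": [3.5, -0.8, 0], "angular": [0, 0, -0.02]},
  {"xyz": [7, -1.6, 0], "angular": [0, 0, -0.03]},
  {"xyz": [10.5, -2.5, 0], "angular": [0, 0, -0.047]},
  {"xyz": [13, -3.1, 1.5], "angular": [0, 0, -0.047]},
  {"xyz": [13.4, -3.1, 3.5], "angular": [0, 0, -0.047]},
  {"xyz": [13.4, -3.1, 5.5], "angular": [0, 0, -0.047]},
  {"xyz": [13.4, -3.1, 7], "angular": [0, 0, -0.047]},
  {"xyz": [13.4, -3.1, 7.3], "angular": [0, 0, -0.047]},
])

```text
time_s: 7.2
eef_pos: [375.6, 246.7, 256.6]
tcp_rot: [[-0.246, 0.969, -0.001], [0.969, 0.246, -0.001], [-0.0, -0.001, -1.0]]
contact_force: [-0.1, 0.3, -1.7]
grip_width: 9.9
```

```bash
python3 - <<'E'
from h import *
np.set_printoptions(precision=2,suppress=True)
from station import robot
go(375.3,248.2,257,14.3)
ims=[]
for n in("scene","top"):
    p,d=cams.grab_frame(n);im=p[:,:,::-1].copy();np.save(f"pics/{n}2.npy",d)
    e=np.array(robot.sense()["eef_pos"])
    W=cloud(n,d)
    u,v=proj(n,e-[0,0,30]).astype(int);print(n,u,v,proj(n,e-[0,0,18]),proj(n,(424,259.8,237)))
    c=im[max(v-60,0):v+90,max(u-80,0):u+120];ims.append(cv2.resize(c,(400,300),interpolation=cv2.INTER_CUBIC));print(max(u-80,0),max(v-60,0))
cv2.imwrite("pics/g2.png",np.hstack(ims))
E
```

```text
t 7.2 pos [375.6 246.7 256.6] yang 14.21 F [-0.1  0.3 -1.7] w 9.9
shift cm [ 0.15  0.01 -0.04] ang [-0.  0. -0.]
scene 278 142 [277.73 138.12] [296.82 142.79]
198 82
top 248 334 [247.35 334.43] [242.31 312.64]
168 274
```

View pics/g2.png

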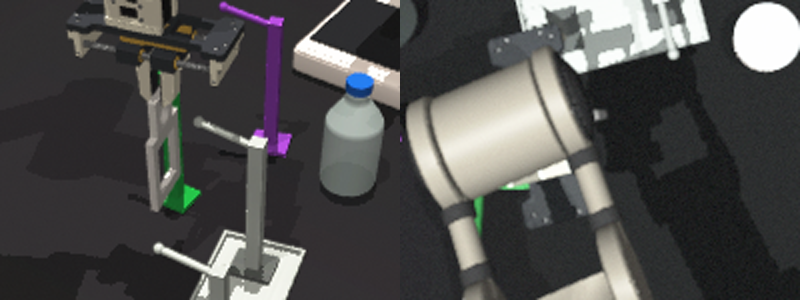

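The left half (scene) shows the plate held in front of the high peg, eye at about (277,138) and ball at about (298,143). The top view is blocked by the arm. Next I measure both in the scene depth.

```bash
python3 - <<'E'
from h import *
np.set_printoptions(precision=1,suppress=True)
im=cloud("scene",np.load("pics/scene2.npy"))
a=np.radians(14.3);ux=np.array([np.cos(a),np.sin(a)]);uy=np.array([-ux[1],ux[0]])
t=im[...,:2]@ux;l=im[...,:2]@uy;z=im[...,2]
m=(abs(t-427)<20)&(abs(l-147)<60)&(z>95)&(z<262)
for lo in range(100,260,10):
    k=m&(z>=lo)&(z<lo+10)
    if k.sum(): print(lo,k.sum(),"t",t[k].min(),t[k].max(),"l",l[k].min(),l[k].max())
# eye hole: pixels inside tab bbox not plate, filled by flood
mm=(m*255).astype(np.uint8);cn,h=cv2.findContours(mm,cv2.RETR_CCOMP,cv2.CHAIN_APPROX_NONE)
for c,hh in zip(cn,h[0]):
    if len(c)>6: print("hole" if hh[3]>=0 else "outer",len(c),c.reshape(-1,2).mean(0),cv2.boundingRect(c))
b=(abs(t-477)<12)&(abs(l-147)<14)&(z>225)&(z<250);v,u=np.nonzero(b);print("ball",len(u),u.mean(),v.mean(),cv2.boundingRect(b.astype(np.uint8)),"l",l[b].mean(),z[b].mean(),t[b].mean(),l[b].min(),l[b].max())
E
```

```text
100 2 t 430.3431781655561 430.8573868756298 l 108.59271485667689 130.19158292245916
110 40 t 421.7172613435514 433.3241539111369 l 101.95007501023284 185.79473306408596
120 71 t 421.2064107299114 433.4611748958974 l 103.65559849538985 180.83156400576212
130 46 t 422.49143233881983 432.68506219040887 l 103.31546863194076 181.64045305794355
140 29 t 423.3895137677666 432.71523086274976 l 103.26687154731026 182.77487069734556
150 39 t 421.4517741821488 432.59882596837423 l 104.18813718773502 184.04616902328763
160 35 t 421.1523594484181 432.27528338508296 l 102.94041428874354 185.85656376864497
170 34 t 421.85540613038313 433.1160205047688 l 102.52261438325687 186.59402556525967
180 36 t 422.89279995454353 432.69435360060345 l 101.73017465816204 179.76264131573302
190 29 t 421.5488204746205 432.82953892983426 l 102.20091498827698 184.9019447057793
200 45 t 421.3475914808666 432.28819294176475 l 102.09310554469045 184.0402658807809
210 63 t 422.2463836865866 433.0415857011751 l 103.06774798008045 186.43662441774953
220 67 t 422.2590497928022 433.38198884402175 l 104.37157907586554 181.86373335781997
230 37 t 422.81918094854865 432.7210647776488 l 118.51801834133535 165.0703245550206
240 27 t 420.0521428373488 433.2975609688884 l 118.49450516953496 164.452144957101
250 27 t 422.9761545369781 435.5686555058501 l 118.18831866793025 138.15868462882372
outer 120 [278.7 158.4] (271, 133, 18, 55)
hole 46 [279.5 161.5] (276, 150, 8, 24)
ball 38 298.13157894736844 143.02631578947367 (295, 140, 8, 7) l 144.31476412553283 239.44221791512615 479.53759752301295 138.70455042741494 150.5530710538509
```

Lateral offset: in the scene camera the plate reads about 2.5 mm short of the ball, so I add 2.4 mm to the lateral shift. Then I go in along the peg's 15° slope.

arm_command([
  {"xyz": [0.24, 1, 0.1], "angular": [0, 0, 0]},
  {"xyz": [0.24, 2.5, 0.15], "angular": [0, 0, 0]},
  {"xyz": [0.24, 4, 0.15], "angular": [0, 0, 0]},
  {"xyz": [0.24, 5.2, 0.2], "angular": [0, 0, 0]},
  {"xyz": [0.24, 6.4, 0.5], "angular": [0, 0, 0]},
  {"xyz": [0.24, 7.6, 0.85], "angular": [0, 0, 0]},
  {"xyz": [0.24, 8.6, 1.1], "angular": [0, 0, 0]},
  {"xyz": [0.24, 9, 1.2], "angular": [0, 0, 0]},
])

```text
time_s: 8.3
eef_pos: [463.1, 271.4, 244.2]
tcp_rot: [[-0.245, 0.969, -0.001], [0.969, 0.245, -0.0], [-0.0, -0.001, -1.0]]
contact_force: [-0.5, -0.4, -1.8]
grip_width: 9.5
```

```bash
python3 - <<'E'
from h import *
go(375.3+87.2,248.2+2+22.2,241.2,14.3)
n="scene";p,d=cams.grab_frame(n);im=p[:,:,::-1].copy();np.save(f"pics/{n}3.npy",d)
cv2.imwrite("pics/g3.png",cv2.resize(im[90:240,230:400],None,fx=4,fy=4,interpolation=cv2.INTER_CUBIC))
E
```

```text
t 8.3 pos [463.1 271.4 244.2] yang 14.2 F [-0.5 -0.4 -1.8] w 9.5
shift cm [ 0.12 -0.04  0.3 ] ang [-0.001  0.    -0.002]
```

View pics/g3.png

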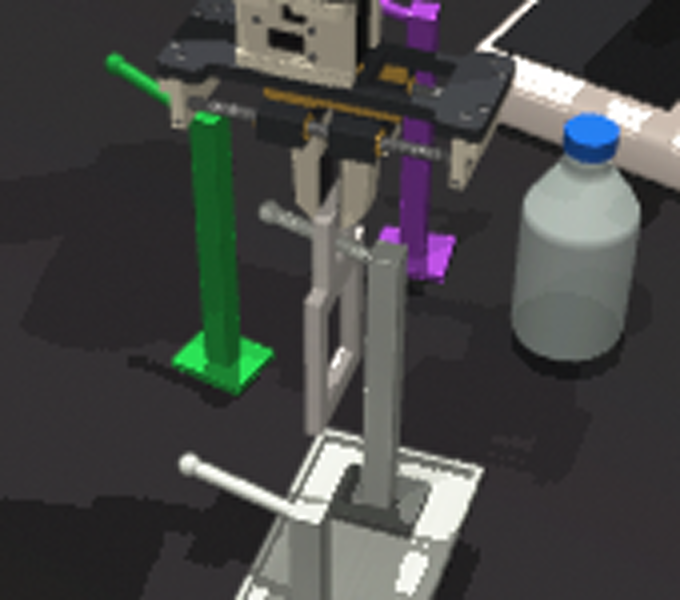

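The peg passes through the eye: ball at crop (270,212), peg emerging at (365,255), with no contact force. Lower 3 mm, then open slightly.

arm_command([
  {"xyz": [0, 0, 0.1], "angular": [0, 0, 0]},
  {"xyz": [0, 0, 0.2], "angular": [0, 0, 0]},
  {"xyz": [0, 0, 0.3], "angular": [0, 0, 0]},
  {"xyz": [0, 0, 0.35], "angular": [0, 0, 0]},
  {"xyz": [0, 0, 0.4], "angular": [0, 0, 0]},
  {"xyz": [0, 0, 0.4], "angular": [0, 0, 0]},
  {"xyz": [0, 0, 0.4], "angular": [0, 0, 0]},
  {"xyz": [0, 0, 0.4], "angular": [0, 0, 0]},
])

```text
time_s: 9.35
eef_pos: [462.7, 271.3, 240.7]
tcp_rot: [[-0.245, 0.969, 0.0], [0.969, 0.245, -0.0], [-0.0, 0.0, -1.0]]
contact_force: [0.1, 0.5, -1.9]
grip_width: 10.0
```

arm_command([
  {"xyz": [0, 0, 0], "angular": [0, 0, 0]},
  {"xyz": [0, 0, 0], "angular": [0, 0, 0]},
  {"xyz": [0, 0, 0], "angular": [0, 0, 0]},
  {"xyz": [0, 0, 0], "angular": [0, 0, 0]},
  {"xyz": [0, 0, 0], "angular": [0, 0, 0]},
  {"xyz": [0, 0, 0], "angular": [0, 0, 0]},
  {"xyz": [0, 0, 0], "angular": [0, 0, 0]},
  {"xyz": [0, 0, 0], "angular": [0, 0, 0]},
], grip=0.81)

```text
time_s: 10.35
eef_pos: [462.7, 271.3, 240.7]
tcp_rot: [[-0.245, 0.969, -0.0], [0.969, 0.245, -0.0], [-0.0, -0.0, -1.0]]
contact_force: [-0.9, -1.4, -0.4]
grip_width: 17.4
```

arm_command([
  {"xyz": [0, 0, -0.3], "angular": [0, 0, 0]},
  {"xyz": [0, 0, -0.8], "angular": [0, 0, 0]},
  {"xyz": [0, 0, -1.5], "angular": [0, 0, 0]},
  {"xyz": [0, 0, -2.5], "angular": [0, 0, 0]},
  {"xyz": [0, 0, -4], "angular": [0, 0, 0]},
  {"xyz": [0, 0, -5.5], "angular": [0, 0, 0]},
  {"xyz": [0, 0, -7], "angular": [0, 0, 0]},
  {"xyz": [0, 0, -8], "angular": [0, 0, 0]},
])

```text
time_s: 11.35
eef_pos: [462.9, 271.4, 322.0]
tcp_rot: [[-0.245, 0.969, 0.001], [0.969, 0.245, 0.0], [0.0, 0.001, -1.0]]
contact_force: [-0.0, 0.1, -0.2]
grip_width: 17.2
```

```bash
python3 - <<'E'
from h import *
go(432.7,-194.7,250,-7.1)
n="scene";p,d=cams.grab_frame(n);im=p[:,:,::-1].copy();np.save(f"pics/{n}4.npy",d)
cv2.imwrite("pics/g4.png",cv2.resize(im[90:240,230:400],None,fx=3,fy=3,interpolation=cv2.INTER_CUBIC))
E
```

```text
t 11.35 pos [462.9 271.4 322. ] yang 14.21 F [-0.   0.1 -0.2] w 17.2
shift cm [-44.44 -14.37   7.18] ang [ 0.001 -0.     0.372]
```

View pics/g4.png

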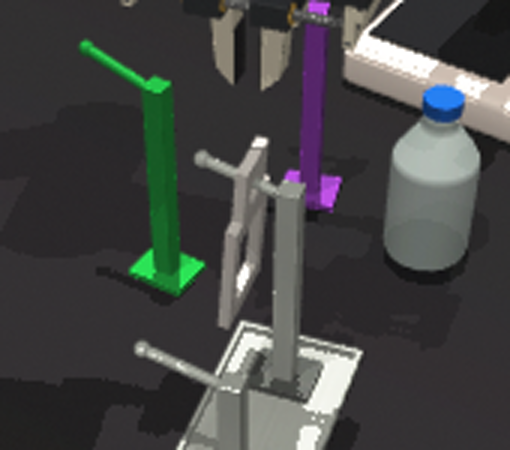

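The long insert hangs on the tall post's peg near crop (255,185), clear of the column. Now for the short one.

arm_command([
  {"xyz": [-2, -0.6, 0], "angular": [0, 0, 0.02]},
  {"xyz": [-7, -2.2, 0], "angular": [0, 0, 0.06]},
  {"xyz": [-12.5, -4, 0], "angular": [0, 0, 0.11]},
  {"xyz": [-18, -5.8, 0], "angular": [0, 0, 0.16]},
  {"xyz": [-23.5, -7.5, 0], "angular": [0, 0, 0.21]},
  {"xyz": [-29, -9.3, 0], "angular": [0, 0, 0.26]},
  {"xyz": [-34, -11, 0.5], "angular": [0, 0, 0.31]},
  {"xyz": [-39, -12.6, 1.5], "angular": [0, 0, 0.37]},
], grip=0.55)

```text
time_s: 12.4
eef_pos: [434.9, -140.1, 305.4]
tcp_rot: [[0.125, 0.992, -0.0], [0.992, -0.125, -0.0], [-0.0, -0.0, -1.0]]
contact_force: [0.3, 0.5, -0.4]
grip_width: 41.1
```

```bash
python3 -c "
from h import *
go(432.9,-194.6,150,-7.3)"
```

```text
t 12.4 pos [ 434.9 -140.1  305.4] yang -7.19 F [ 0.3  0.5 -0.4] w 41.1
shift cm [-5.42  0.48 15.54] ang [-0.     0.     0.002]
```

arm_command([
  {"xyz": [-2.5, 0.2, 0.5], "angular": [0, 0, 0]},
  {"xyz": [-4.5, 0.4, 2], "angular": [0, 0, 0]},
  {"xyz": [-5.4, 0.5, 5], "angular": [0, 0, 0]},
  {"xyz": [-5.4, 0.5, 8.5], "angular": [0, 0, 0]},
  {"xyz": [-5.4, 0.5, 12], "angular": [0, 0, 0]},
  {"xyz": [-5.4, 0.5, 14.5], "angular": [0, 0, 0]},
  {"xyz": [-5.4, 0.5, 15.5], "angular": [0, 0, 0]},
  {"xyz": [-5.4, 0.5, 15.5], "angular": [0, 0, 0]},
])

```text
time_s: 13.4
eef_pos: [434.0, -192.1, 150.5]
tcp_rot: [[0.122, 0.992, -0.001], [0.992, -0.122, 0.0], [0.0, -0.001, -1.0]]
contact_force: [0.5, 0.4, 0.8]
grip_width: 41.1
```

```bash
python3 -c "
from h import *
go(432.9,-194.6,98.3,-7.3)"
```

```text
t 13.4 pos [ 434.  -192.1  150.5] yang -7.03 F [0.5 0.4 0.8] w 41.1
shift cm [-0.26 -0.08  5.22] ang [-0.001 -0.     0.005]
```

arm_command([
  {"xyz": [-0.1, -0.05, 0.5], "angular": [0, 0, 0.005]},
  {"xyz": [-0.1, -0.05, 1.5], "angular": [0, 0, 0.005]},
  {"xyz": [-0.1, -0.05, 2.5], "angular": [0, 0, 0.005]},
  {"xyz": [-0.1, -0.05, 3.5], "angular": [0, 0, 0.005]},
  {"xyz": [-0.1, -0.05, 4.4], "angular": [0, 0, 0.005]},
  {"xyz": [-0.1, -0.05, 5], "angular": [0, 0, 0.005]},
  {"xyz": [-0.1, -0.05, 5.2], "angular": [0, 0, 0.005]},
  {"xyz": [-0.1, -0.05, 5.2], "angular": [0, 0, 0.005]},
])

```text
time_s: 14.4
eef_pos: [434.1, -192.9, 98.7]
tcp_rot: [[0.127, 0.992, 0.0], [0.992, -0.127, -0.0], [-0.0, 0.0, -1.0]]
contact_force: [0.1, 0.9, 0.4]
grip_width: 41.3
```

```bash
python3 -c "
from h import *
go(432.9,-194.6,98.3,-7.3)"
```

```text
t 14.4 pos [ 434.1 -192.9   98.7] yang -7.27 F [0.1 0.9 0.4] w 41.3
shift cm [-0.18 -0.1   0.04] ang [0. 0. 0.]
```

arm_command([
  {"xyz": [-0.18, -0.1, 0], "angular": [0, 0, 0]},
  {"xyz": [-0.18, -0.1, 0], "angular": [0, 0, 0]},
  {"xyz": [-0.18, -0.1, 0], "angular": [0, 0, 0]},
  {"xyz": [-0.18, -0.1, 0], "angular": [0, 0, 0]},
  {"xyz": [-0.18, -0.1, 0], "angular": [0, 0, 0]},
  {"xyz": [-0.18, -0.1, 0], "angular": [0, 0, 0]},
  {"xyz": [-0.18, -0.1, 0], "angular": [0, 0, 0]},
  {"xyz": [-0.18, -0.1, 0], "angular": [0, 0, 0]},
], grip=1.0)

```text
time_s: 15.4
eef_pos: [432.9, -194.6, 98.8]
tcp_rot: [[0.127, 0.992, 0.0], [0.992, -0.127, -0.0], [-0.0, 0.0, -1.0]]
contact_force: [0.6, 0.9, 2.3]
grip_width: 9.5
```

arm_command([
  {"xyz": [0, 0, -0.7], "angular": [0, 0, 0]},
  {"xyz": [0, 0, -2], "angular": [0, 0, 0]},
  {"xyz": [0, 0, -4], "angular": [0, 0, 0]},
  {"xyz": [0, 0, -6.5], "angular": [0, 0, 0]},
  {"xyz": [0, 0, -9.5], "angular": [0, 0, 0]},
  {"xyz": [0, 0, -12], "angular": [0, 0, 0]},
  {"xyz": [0, 0, -14], "angular": [0, 0, 0]},
  {"xyz": [0, 0, -15], "angular": [0, 0, 0]},
])

```text
time_s: 16.4
eef_pos: [433.0, -194.7, 250.5]
tcp_rot: [[0.127, 0.992, 0.002], [0.992, -0.127, -0.001], [-0.001, 0.002, -1.0]]
contact_force: [0.1, -0.5, -0.8]
grip_width: 9.6
```

```bash
python3 -c "
from h import *
go(409,112.6,250,14.3)"
```

```text
t 16.4 pos [ 433.  -194.7  250.5] yang -7.28 F [ 0.1 -0.5 -0.8] w 9.6
shift cm [30.17 -6.28 -0.  ] ang [ 0.002  0.002 -0.377]
```

arm_command([
  {"xyz": [1.5, -0.3, 0], "angular": [0, 0, -0.02]},
  {"xyz": [6, -1.2, 0], "angular": [0, 0, -0.07]},
  {"xyz": [11, -2.3, 0], "angular": [0, 0, -0.13]},
  {"xyz": [16, -3.3, 0], "angular": [0, 0, -0.19]},
  {"xyz": [21, -4.3, 0], "angular": [0, 0, -0.25]},
  {"xyz": [26, -5.4, 0], "angular": [0, 0, -0.32]},
  {"xyz": [29, -6, 0], "angular": [0, 0, -0.37]},
  {"xyz": [30.3, -6.3, 0], "angular": [0, 0, -0.377]},
])

```text
time_s: 17.4
eef_pos: [407.4, 115.9, 247.9]
tcp_rot: [[-0.251, 0.968, -0.002], [0.968, 0.251, -0.0], [0.0, -0.002, -1.0]]
contact_force: [0.5, -0.2, -0.8]
grip_width: 9.7
```

arm_command([
  {"xyz": [0, 0, 0.5], "angular": [0, 0, 0]},
  {"xyz": [0, 0, 2], "angular": [0, 0, 0]},
  {"xyz": [0, 0, 4], "angular": [0, 0, 0]},
  {"xyz": [0, 0, 6], "angular": [0, 0, 0]},
  {"xyz": [0, 0, 7.3], "angular": [0, 0, 0]},
  {"xyz": [0, 0, 7.8], "angular": [0, 0, 0]},
  {"xyz": [0, 0, 7.8], "angular": [0, 0, 0]},
  {"xyz": [0, 0, 7.8], "angular": [0, 0, 0]},
])

```text
time_s: 18.4
eef_pos: [409.1, 114.0, 171.2]
tcp_rot: [[-0.247, 0.969, 0.001], [0.969, 0.247, -0.0], [-0.0, 0.001, -1.0]]
contact_force: [-0.2, -0.1, -0.7]
grip_width: 9.8
```

```bash
python3 - <<'E'
from h import *
np.set_printoptions(precision=1,suppress=True)
from station import robot
go(409.6,113.6,172,14.3)
p,d=cams.grab_frame("scene");im=p[:,:,::-1].copy();W=cloud("scene",d)
cv2.imwrite("pics/g5.png",cv2.resize(im[120:270,220:390],None,fx=3,fy=3,interpolation=cv2.INTER_CUBIC))
a=np.radians(14.3);ux=np.array([np.cos(a),np.sin(a)]);uy=np.array([-ux[1],ux[0]])
t=W[...,:2]@ux;l=W[...,:2]@uy;z=W[...,2]
e=robot.sense()["eef_pos"];print("tcp t,l",e[:2]@ux,e[:2]@uy)
m=(abs(t-427)<20)&(abs(l-7)<60)&(z>75)&(z<175)
for lo in range(80,175,10):
    k=m&(z>=lo)&(z<lo+10)
    if k.sum(): print(lo,k.sum(),"t",t[k].min(),t[k].max(),"l",l[k].min(),l[k].max())
b=(abs(t-478)<12)&(abs(l-5)<14)&(z>140)&(z<165);print("ball",b.sum(),"l",l[b].mean(),l[b].min(),l[b].max(),"z",z[b].mean(),"t",t[b].mean())
E
```

```text
t 18.4 pos [409.1 114.  171.2] yang 14.32 F [-0.2 -0.1 -0.7] w 9.8
shift cm [-0.1  0.  -0.1] ang [0. 0. 0.]
tcp t,l 424.5861922514983 9.439706435341122
80 27 t 420.8918611410507 431.75351266854085 l -31.863007470713015 46.736552500016195
90 95 t 420.7411441759033 432.52924450680143 l -31.847327395996743 47.47114277909302
100 37 t 422.259196431185 432.1868110820871 l -33.2585524196942 50.502569834404746
110 32 t 420.08313558242423 432.7010930491093 l -33.4784877879613 49.63383317813661
120 46 t 422.25540140618796 433.17891223149473 l -32.711351270959234 45.05384685030749
130 79 t 420.7835636136172 432.76787178548744 l -32.572360638699976 49.089083121592
140 51 t 422.4167648253763 432.31429990535 l -18.332708132872494 33.033155244267554
150 25 t 420.8821742706759 432.1250135270947 l -17.27920882776528 25.311073258286147
160 21 t 422.67464613910016 432.68536060548956 l -17.821419230174758 3.048713004180875
170 14 t 422.79631429194757 432.2480211709482 l -17.204727170933698 0.8450561418385861
ball 40 l 4.862570688138945 -1.68113599797912 12.3063009720153 z 154.7051237296358 t 480.44695031583615
```

View pics/g5.png

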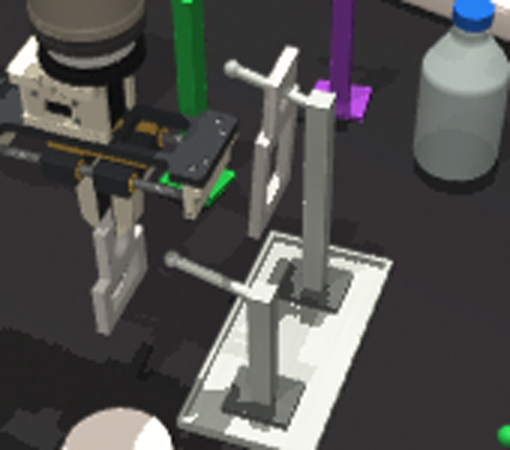

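The short insert is in front of the low peg: ball at crop (172,259), insert near (118,270). The long insert is still hanging. The plate sits 1.4 mm too far left, so I correct for that and go in.

arm_command([
  {"xyz": [-0.14, 1, 0], "angular": [0, 0, 0]},
  {"xyz": [-0.14, 2.5, 0], "angular": [0, 0, 0]},
  {"xyz": [-0.14, 4, 0], "angular": [0, 0, 0]},
  {"xyz": [-0.14, 5.3, 0.05], "angular": [0, 0, 0]},
  {"xyz": [-0.14, 6.5, 0.4], "angular": [0, 0, 0]},
  {"xyz": [-0.14, 7.7, 0.7], "angular": [0, 0, 0]},
  {"xyz": [-0.14, 8.7, 1.0], "angular": [0, 0, 0]},
  {"xyz": [-0.14, 9.1, 1.1], "angular": [0, 0, 0]},
])

```text
time_s: 19.45
eef_pos: [497.6, 135.3, 159.2]
tcp_rot: [[-0.247, 0.969, -0.001], [0.969, 0.247, -0.0], [-0.0, -0.001, -1.0]]
contact_force: [-0.7, -0.1, -1.1]
grip_width: 9.9
```

```bash
python3 - <<'E'
from h import *
go(498,135.5,156.6,14.3)
p,d=cams.grab_frame("scene");im=p[:,:,::-1].copy()
cv2.imwrite("pics/g6.png",cv2.resize(im[120:270,220:390],None,fx=4,fy=4,interpolation=cv2.INTER_CUBIC))
E
```

```text
t 19.45 pos [497.6 135.3 159.2] yang 14.32 F [-0.7 -0.1 -1.1] w 9.9
shift cm [0.01 0.04 0.26] ang [-0.001  0.     0.   ]
```

View pics/g6.png

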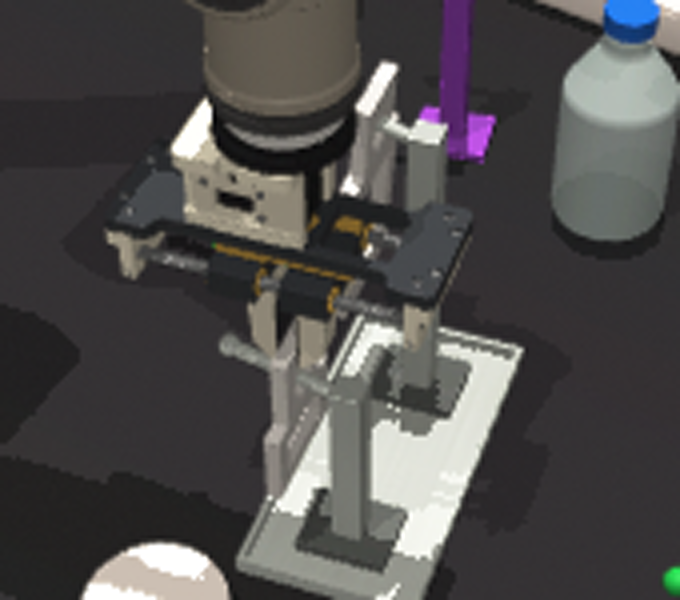

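The low peg passes through the short insert's eye: ball at crop (232,345), peg re-emerging at (325,385), with no contact force. Lower, open slightly, then rise.

arm_command([
  {"xyz": [0, 0, 0.1], "angular": [0, 0, 0]},
  {"xyz": [0, 0, 0.2], "angular": [0, 0, 0]},
  {"xyz": [0, 0, 0.25], "angular": [0, 0, 0]},
  {"xyz": [0, 0, 0.3], "angular": [0, 0, 0]},
  {"xyz": [0, 0, 0.3], "angular": [0, 0, 0]},
  {"xyz": [0, 0, 0.3], "angular": [0, 0, 0]},
  {"xyz": [0, 0, 0.3], "angular": [0, 0, 0]},
  {"xyz": [0, 0, 0.3], "angular": [0, 0, 0]},
])

```text
time_s: 20.5
eef_pos: [497.3, 135.2, 156.7]
tcp_rot: [[-0.247, 0.969, 0.0], [0.969, 0.247, -0.0], [-0.0, 0.0, -1.0]]
contact_force: [-0.2, -0.5, -0.7]
grip_width: 9.9
```

arm_command([
  {"xyz": [0, 0, 0], "angular": [0, 0, 0]},
  {"xyz": [0, 0, 0], "angular": [0, 0, 0]},
  {"xyz": [0, 0, 0], "angular": [0, 0, 0]},
  {"xyz": [0, 0, 0], "angular": [0, 0, 0]},
  {"xyz": [0, 0, 0], "angular": [0, 0, 0]},
  {"xyz": [0, 0, 0], "angular": [0, 0, 0]},
  {"xyz": [0, 0, 0], "angular": [0, 0, 0]},
  {"xyz": [0, 0, 0], "angular": [0, 0, 0]},
], grip=0.81)

```text
time_s: 21.5
eef_pos: [497.2, 135.2, 156.7]
tcp_rot: [[-0.247, 0.969, -0.0], [0.969, 0.247, -0.0], [-0.0, -0.0, -1.0]]
contact_force: [0.8, -0.1, -0.2]
grip_width: 17.6
```

arm_command([
  {"xyz": [0, 0, -0.3], "angular": [0, 0, 0]},
  {"xyz": [0, 0, -0.8], "angular": [0, 0, 0]},
  {"xyz": [0, 0, -1.5], "angular": [0, 0, 0]},
  {"xyz": [0, 0, -3], "angular": [0, 0, 0]},
  {"xyz": [0, 0, -6], "angular": [0, 0, 0]},
  {"xyz": [0, 0, -9], "angular": [0, 0, 0]},
  {"xyz": [0, 0, -12], "angular": [0, 0, 0]},
  {"xyz": [0, 0, -14], "angular": [0, 0, 0]},
])

```text
time_s: 22.5
eef_pos: [497.5, 135.2, 299.4]
tcp_rot: [[-0.247, 0.969, 0.003], [0.969, 0.247, 0.0], [-0.0, 0.003, -1.0]]
contact_force: [-0.3, 0.3, -0.4]
grip_width: 17.7
```

arm_command([
  {"xyz": [-1, 0, 0], "angular": [0, 0, 0]},
  {"xyz": [-4, 0, 0], "angular": [0, 0, 0]},
  {"xyz": [-8, 0, 0], "angular": [0, 0, 0]},
  {"xyz": [-12, 0, 0], "angular": [0, 0, 0]},
  {"xyz": [-16, 0, 0], "angular": [0, 0, 0]},
  {"xyz": [-19, 0, 0], "angular": [0, 0, 0]},
  {"xyz": [-20, 0, 0], "angular": [0, 0, 0]},
  {"xyz": [-20, 0, 0], "angular": [0, 0, 0]},
])

```text
time_s: 23.5
eef_pos: [546.4, -58.8, 296.1]
tcp_rot: [[-0.246, 0.969, -0.001], [0.969, 0.246, 0.0], [0.001, -0.001, -1.0]]
contact_force: [1.1, 1.9, -0.4]
grip_width: 17.7
```

```bash
python3 - <<'E'
from h import *
go(500,0,300,14.3)
p,d=cams.grab_frame("scene");im=p[:,:,::-1].copy()
cv2.imwrite("pics/g7.png",cv2.resize(im[110:430,120:460],None,fx=1.85,fy=1.85,interpolation=cv2.INTER_CUBIC))
W=cloud("scene",d);W0=cloud("scene",np.load("pics/scene0.npy"))
a=cv2.imread("pics/scene0.png").astype(int)
for nm,u,v in(("dish",260,270),("beaker",328,325),("tip",318,400),("blank",200,330)): print(nm,np.round(W[v,u]-W0[v,u],1),abs(a[v-15:v+15,u-15:u+15]-im[v-15:v+15,u-15:u+15]).mean())
E
```

```text
t 23.5 pos [546.4 -58.8 296.1] yang 14.27 F [ 1.1  1.9 -0.4] w 17.7
shift cm [ 6.84 -3.05 -0.38] ang [-0.001 -0.001 -0.001]
dish [-0.1  0.1 -0.2] 1.417037037037037
beaker [-0.3  0.6 -1.2] 1.3437037037037036
tip [ 0.6 -0.9  2.8] 1.2666666666666666
blank [-0.5  0.3 -0.9] 11.085185185185185
```

View pics/g7.png

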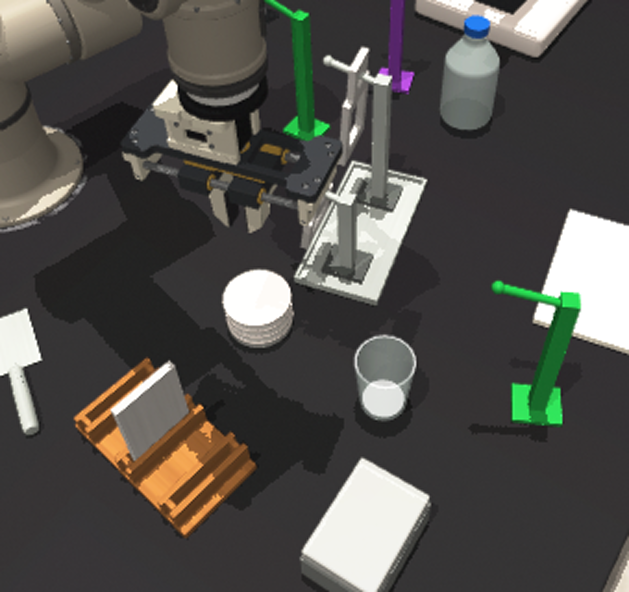

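The long insert hangs and the blank, dishes, beaker and tip box are unmoved, but the gripper hides the short insert. I move aside for the final check.

arm_command([
  {"xyz": [-2, 0, 0], "angular": [0, 0, 0]},
  {"xyz": [-5, 0, 0], "angular": [0, 0, 0]},
  {"xyz": [-9, 0, 0], "angular": [0, 0, 0]},
  {"xyz": [-13, 0, 0], "angular": [0, 0, 0]},
  {"xyz": [-16, 0, 0], "angular": [0, 0, 0]},
  {"xyz": [-18, 0, 0], "angular": [0, 0, 0]},
  {"xyz": [-18, 0, 0], "angular": [0, 0, 0]},
  {"xyz": [-18, 0, 0], "angular": [0, 0, 0]},
])

```text
time_s: 24.55
eef_pos: [591.2, -232.4, 296.7]
tcp_rot: [[-0.248, 0.969, -0.0], [0.969, 0.248, 0.0], [0.0, -0.0, -1.0]]
contact_force: [0.9, -0.4, 0.0]
grip_width: 17.4
```

```bash
python3 - <<'E'
from h import *
ims=[]
for n,b in(("scene",(120,270,220,390)),("top",(230,340,210,335))):
    p,d=cams.grab_frame(n);im=p[:,:,::-1]
    ims.append(cv2.resize(im[b[0]:b[1],b[2]:b[3]],(400,352),interpolation=cv2.INTER_CUBIC))
cv2.imwrite("pics/g8.png",np.hstack(ims))
go(500,0,300,14.3)
E
```

```text
t 24.65 pos [ 591.2 -232.   297.1] yang 14.4 F [-1.2  0.1 -0.2] w 17.5
shift cm [24.74 -3.07 -0.3 ] ang [0.    0.    0.002]
```

View pics/g8.png

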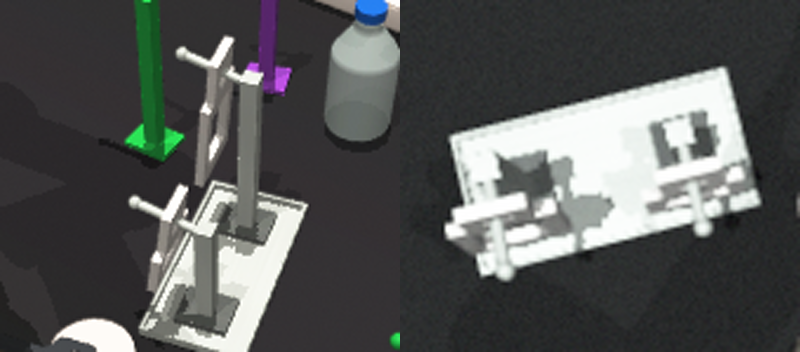

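Both views show both inserts hanging by their eyes on the pegs, clear of the columns. In the left half the long one is at (215,110) and the short one at (168,235). The arm is clear of everything.

```bash
python3 -c "
from station import order
print(order.finish_job())"
```

```text
the job is handed in; nothing more can be done
None
```

Both inserts are hanging by their eyes over the drip tray: the long one on the taller steel post, hung first, then the short one on the lower post. I handed the job in at about 24.7 s of the 72 s allowed.

- **Final pictures:** both cameras show each peg through its eye and both plates hanging clear of the columns. The arm was well away from everything.
- **Forces:** readings stayed within about 3 N at the end of every move, and there was no sign of contact when the eyes went over the pegs.
- **Blank plate, dishes, tip box, beaker:** measured before the final step aside, their depth readings were within about 3 mm of the start, which is roughly camera noise. The picture around the blank changed because its neighbours were gone, but it still stands in its slot.
- **Disagreement:** the two cameras differed by about 5 mm in x and about 3 mm sideways at the pegs. I used averages, then corrected each approach by the plate-to-ball offset seen in one camera: 2.4 mm for the long insert and 1.4 mm for the short one.

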